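Release the ratchet stop and open the acrylic door

ROBOT

A 6-joint arm with a two-finger parallel gripper is mounted at the origin on the work surface. World frame = base frame: x ahead of the robot, y to its left, z up, the work surface at z = 0. Lengths are in m, angles in rad, forces in N, time in s.
With the tool pointing down it reaches from about 0.375 to 0.925 m from the base axis. Payload 5.7 kg.
Tool frame: the origin (TCP) lies between the finger pads; the fingertips stand 11 mm ahead of it and the grasp point (between the pads) lies 8 mm behind it; z points along the fingers, y is the line along which they close (so a half turn about z gives the same grasp; the last joint's range is limited). The gripper opens to 85 mm and grips with 20 to 120 N. Pads are 22 mm wide; open, the fingers measure 114 mm over their backs; the gripper's body (76 mm by 85 mm) begins 54 mm behind the grasp point. The pads swing forward as they close: fully open they stand 13 mm farther back than shut.
Start: joints at [1.213, 0.359, 1.51, -0, 1.272, -0.115], TCP at [0.144, 0.582, 0.242] pointing down, gripper open.
Joint ranges: [-2.97, 2.97], [-1.01, 2.36], [0.21, 2.38], [-0.96, 4.11], [0.2, 2.71], [-2.98, 2.98]. Speed limits (rad/s): [2.39, 2.39, 3.14, 3.14, 3.14, 3.14].

INTERFACE

Orientations are given as a unit quaternion [w, x, y, z].
In Python, from rig import ctrl, viewer gives the robot as it stands.
- The arm moves only by the shell command python3 -m inch 'ROWS' [FORCE]. ROWS is JSON, a list that holds one entry, the list of rows, each a list of 7 numbers: the shift along the tool's x, y, z in cm, then the turn, a rotation vector about the tool's x, y, z in degrees, then the closure in counts, from 0 (fully open) to 255 (shut). A call has 1 to 5 rows; each row shifts and turns the commanded pose from where the row before left it, along the tool's axes as they then stand; what a row does not reach is not made up. A row lasts 1/10 s, in which the tool goes at most 50 mm and 8.59 degrees, less where a joint would pass 70% of its speed; a pose out of reach is approached as far as the arm can. A call with a gripper value outside its range is refused whole. The fingers move at their own pace and stop on an object; FORCE is the grip in N (left out, the last holds). Time passes only in rows, so rows that do not move let the fingers close. It gives the time, the measured TCP pose, the force, the opening and the grip force at its end, in the units of the state.
- ctrl.get_obs(): the state, without advancing time (a new reading comes with each control period).
- viewer.snapshot(name): name is "side" or "top"; returns the picture (420x560x3 uint8, blue, green, red); there is no depth.
- viewer.camera_params(name): a dict with "fx", "fy", "cx", "cy" (pixels), "rvec" (rotation vector, rad) and "tvec" (3), from world to camera coordinates, as OpenCV has them. Camera axes: x right, y down, z forward; pixel columns grow to the right and rows downward; lengths in m; the calibration is good to about 2 mm. A picture is of the moment at which its call begins. camera_params takes no time and is no camera call.
- ctrl.hand_in(): hands the job in; it is judged then, once.
The state is a dict: "clock": time; "joints": joint angles; "qd": joint speeds; "effort": joint torques, N m; "tcp_pos": TCP position; "ee_rot": TCP orientation; "wrist_force": force on the tool from outside, world axes, zero at the start; "moment": the same for the moment, N m; "grip_width": finger opening in m; "grasp_force": force on a finger pad.
Only numpy, scipy, OpenCV 4.12 (cv2) and the standard library are available. Lean on these libraries where they do the work, as an engineer would, in place of code of your own. Each camera call takes 0.05 s, during which the arm holds its last target. There are 200 camera calls.

TASK

The clear sliding door of the low cabinet is blocked by a ratchet stop on the toothed bar along the cabinet top. With your fingertips only, press the stop's release tab and, keeping it down, push the stop back to the far end of its bar, then push the door fully open by its upright pull. Do not grip or lift anything, and leave the tools and other loose things where they lie.

Things in the scene. Friction and masses are not known exactly. Their poses are not given: they have to be found in the camera images.
- cab: Low grey cabinet, fixed to the counter: 200 deep (its x), 480 wide (its y), 150 high. Origin: centre of its underside; its x axis points away from the robot into the cabinet, its y axis runs along the front to the robot's left, z up. The door, the toothed bar and the stop all run along its y axis. The steel bar (16 wide, top 28 above the cabinet top) lies along y over the cabinet top at local x = -50, from local y = -66 to 238, with small end posts.
- stop (a joint): Travel in m of the black sliding stop along the toothed bar, along the cabinet's +y: 0 = near the middle, 0.190 = at the far (+y) end of the bar. The ratchet locks it against +y motion until the release tab is pressed; it then slides with about 2 N of friction and stays where it is left. A tongue at its +y end hangs down in front of the cabinet and blocks the door.
- release (a joint): Depression in m of the release tab on the stop: 0 = up, 0.007 = fully down. Spring: 1.5 N at the top, 5 N fully down. The pawl clears the teeth when the tab is more than about 0.004 down; the tab springs back when let go, and the ratchet then catches again at the next tooth (12 mm pitch; no teeth over the last 30 mm before the far end).
- release_top (a point): Centre of the top face of the release tab, a ribbed steel plate 40 (cabinet x) by 44 (cabinet y), on the -y half of the stop. It is level and moves with the stop and straight down when pressed; when up it is 55 above the cabinet top. Open above and on its -y side.
- shoulder (a point): Point on the flat -y face of the stop's upright shoulder, which stands 3 beyond the +y edge of the tab: 44 wide (cabinet x), from 15 below the level of the tab's top to 30 above it, 14 thick. This point is 15 above the raised tab's top, mid width. Pushing this face along cabinet +y moves the stop.
- door (a joint): Opening in m of the clear acrylic front sliding door: 0 = closed, 0.190 = fully open, moving along the cabinet's +y with about 1.5 N of friction. The stop's tongue blocks it: it cannot open further than about stop + 0.005.
- pull (a point): Upright aluminium bar pull on the door, 22 (cabinet x) by 14 (cabinet y), whose top stands 45 above the cabinet top, in front of the cabinet's face. This point is on the bar's vertical centre line, 20 below its top (25 above the cabinet top). It moves with the door.
- spanner: Bystander: steel spanner 170 long lying on the counter. Origin on its underside, x along it.
- awl: Bystander: awl, wooden handle 70 long and 26 thick, steel spike, 155 overall, lying along its x on the counter.
- funnel: Bystander: green plastic funnel 94 across, 95 high, standing mouth down on the counter; origin at the centre of its underside.
- padlock: Bystander: small steel padlock 60 x 40 x 18 lying flat on the cabinet top, behind the bar.
- key: Bystander: brass key 50 long, 4 thick, lying on the counter.
- oilcan: Bystander: white plastic oil bottle 48 across, 110 high, upright on the counter.
- tin: Bystander: closed steel tin 56 across, 55 high, upright on the cabinet top, behind the bar.

How it is judged:
By the outcome, as a careful person would: the job done as asked, in the order asked, and still so for the second after the job is handed in, with the robot touching nothing.
It also fails if it takes over 48 s, if anything falls off the work surface, if the arm or the gripper's body presses on something with over 40 N, if the wrist force passes 120 N, or if a joint passes its speed limit or range.

## Working session

There is one attempt and no reset: what is moved stays moved. The work goes in short steps, Python scripts to look and compute and a shell command to move; the robot and the scene stay as the last step left them, time stands still between calls to the robot, and variables do not carry over. Pictures are saved under pics/ and viewed, at most 10 in all, crops included, and the job is handed in when it is done.

```bash
mkdir -p pics
python3 - <<'E'
from rig import ctrl, viewer
import cv2
o=ctrl.get_obs(); print(o)
for n in("side","top"):
    cv2.imwrite(f"pics/{n}0.png",viewer.snapshot(n)); print(viewer.camera_params(n))
E
```

```text
{'clock': 0.0, 'joints': array([ 1.21291358e+00,  3.59477534e-01,  1.51146183e+00, -2.39469747e-05,
        1.27249473e+00, -1.15068355e-01]), 'qd': array([-0.00042162, -0.00072351, -0.000777  ,  0.00069068, -0.00032932,
        0.0001234 ]), 'effort': array([-4.31089793e-03, -5.27618837e+01, -2.78613353e+01, -7.39550051e-04,
        1.33879521e-02,  5.03698715e-06]), 'tcp_pos': array([0.14402047, 0.58176377, 0.24145874]), 'ee_rot': array([-2.04581754e-04,  1.21105608e-01,  9.92639201e-01, -8.97779094e-04]), 'wrist_force': array([-0.54018958, -0.39717365, -0.81634976]), 'moment': array([-0.01702595, -0.01517329,  0.02817343]), 'grasp_force': 0.0, 'grip_width': 0.08527623109361401}
{'fx': 416.5978247131494, 'fy': 416.5978247131494, 'cx': 278.5765351406675, 'cy': 207.58571375961623, 'rvec': array([ 2.10695842, -0.33803291,  0.19239346]), 'tvec': array([-0.49267829,  0.20409645,  0.89759476])}
{'fx': 471.8067472654539, 'fy': 471.8067472654539, 'cx': 280.714551186881, 'cy': 204.52022373178116, 'rvec': array([ 2.10846683, -2.13686308,  0.15663076]), 'tvec': array([0.01825438, 0.54569109, 1.01155892])}
```

View pics/side0.png

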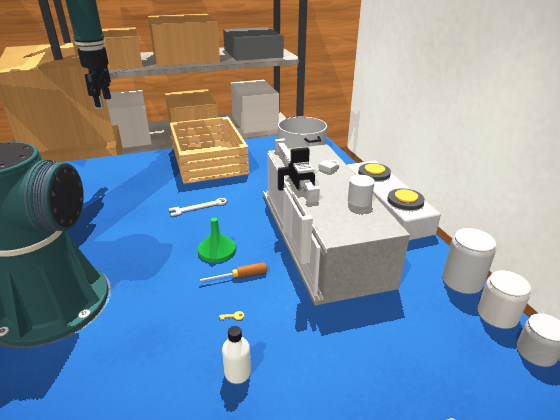

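View pics/top0.png

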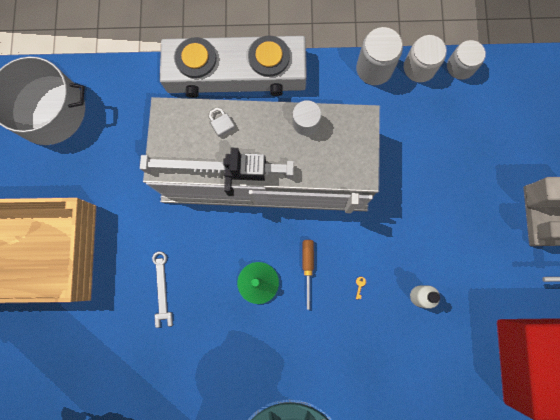

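The top view shows the cabinet top at u 147–380, v 98–190, with +y to the left. The tab is near (254,166), the black shoulder near (235,165) and the pull near (354,202). I'll zoom in on both views.

Run:
```python
import cv2,numpy as np
a=cv2.imread("pics/top0.png")[90:220,135:395]; b=cv2.imread("pics/side0.png")[130:310,255:415]
cv2.imwrite("pics/topc.png",cv2.resize(a,None,fx=3,fy=3,interpolation=2))
cv2.imwrite("pics/sidec.png",cv2.resize(b,None,fx=3.3,fy=3.3,interpolation=2))
```

```text
(no output)
```

View pics/topc.png

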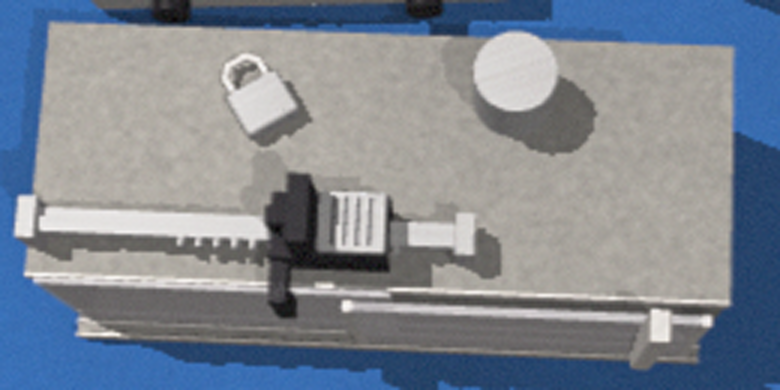

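View pics/sidec.png

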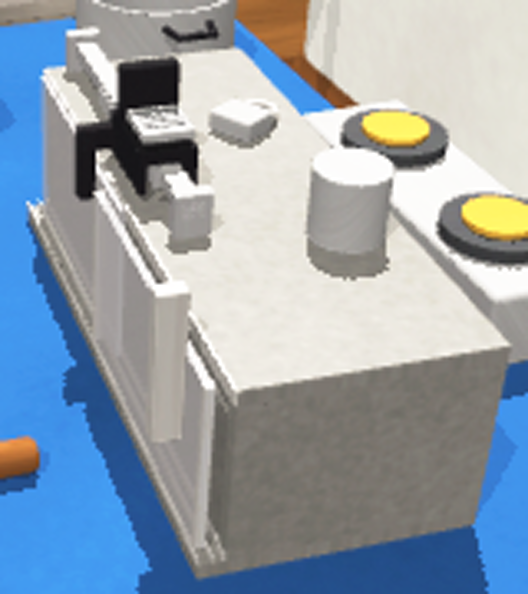

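The crops show the cabinet-top corners at (50,22), (733,46), (728,303), (25,275), the tab centre at (360,222), the pull top at (660,325), all in 3x top-crop pixels. In the side view the tab is at crop (160,122) and the pull top at (171,287).

```bash
cat > h.py <<'E'
from rig import ctrl, viewer
import cv2,numpy as np
def ray(n,uv):
    p=viewer.camera_params(n);R=cv2.Rodrigues(np.array(p["rvec"]))[0];t=np.array(p["tvec"])
    d=R.T@np.array([(uv[0]-p["cx"])/p["fx"],(uv[1]-p["cy"])/p["fy"],1]);return -R.T@t,d
def onz(n,uv,z):
    c,d=ray(n,uv);return c+d*(z-c[2])/d[2]
def two(a,b):
    c1,d1=ray("top",a);c2,d2=ray("side",b)
    s=np.linalg.lstsq(np.c_[d1,-d2],c2-c1,rcond=None)[0]
    p,q=c1+s[0]*d1,c2+s[1]*d2;return (p+q)/2,np.linalg.norm(p-q)
T=lambda x,y:(135+(x+.5)/3-.5,90+(y+.5)/3-.5)
S=lambda x,y:(255+(x+.5)/3.3-.5,130+(y+.5)/3.3-.5)
E
python3 - <<'E'
from h import *
np.set_printoptions(precision=4,suppress=True)
P=[onz("top",T(*p),.15) for p in((50,22),(733,46),(728,303),(25,275))]
print(np.array(P)); c=sum(P)/4
yv=(P[0]+P[3]-P[1]-P[2]);print("len",np.linalg.norm(yv)/2)
yaw=np.arctan2(-yv[0],yv[1]);print("centre",c,"yaw deg",np.degrees(yaw))
for nm,a,b,z in(("tab",(360,222),(160,122),.205),("pull",(660,325),(171,287),.195)):
    print(nm,onz("top",T(*a),z),onz("side",S(*b),z),two(T(*a),S(*b)))
print("posts",onz("top",T(28,215),.178),onz("top",T(465,233),.178))
R=np.array([[np.cos(yaw),-np.sin(yaw)],[np.sin(yaw),np.cos(yaw)]])
for p in ((360,222,.205),(660,325,.195),(28,215,.178),(465,233,.178)): print("local",R.T@(onz("top",T(*p[:2]),p[2])-c)[:2])
r=cv2.Rodrigues
from scipy.spatial.transform import Rotation as Q
o=ctrl.get_obs();q=o["ee_rot"];print(Q.from_quat([*q[1:],q[0]]).as_matrix())
E
```

```text
[[ 0.7632  0.28    0.15  ]
 [ 0.7355 -0.1986  0.15  ]
 [ 0.5536 -0.1868  0.15  ]
 [ 0.5808  0.2908  0.15  ]]
len 0.4788691283537275
centre [0.6583 0.0463 0.15  ] yaw deg -3.286578418273911
tab [0.5996 0.057  0.205 ] [0.6002 0.0599 0.205 ] (array([0.5991, 0.0569, 0.2066]), np.float64(0.00022690691678544555))
pull [ 0.531  -0.1344  0.195 ] [ 0.533  -0.1326  0.195 ] (array([ 0.5314, -0.1345,  0.1963]), np.float64(0.0014606230502982585))
posts [0.6154 0.2813 0.178 ] [ 0.598  -0.0105  0.178 ]
local [-0.0592  0.0073]
local [-0.1167 -0.1877]
local [-0.0562  0.2321]
local [-0.0569 -0.0602]
[[-0.9707  0.2404 -0.0006]
 [ 0.2404  0.9707 -0.0016]
 [ 0.0002 -0.0017 -1.    ]]
```

```bash
python3 -m inch '[[[0,0,-2.5,0,0,-5.3,255],[0,0,-2.5,0,0,-5.3,255],[-3,-3.1,0,0,0,0,255],[-3,-3.1,0,0,0,0,255],[-3,-3.1,0,0,0,0,255]]]' 20
python3 -m inch '[[[-3,-3.1,0,0,0,0,255],[-3,-3.1,0,0,0,0,255],[-3,-3.1,0,0,0,0,255],[-3,-3.1,0,0,0,0,255],[-3,-3.1,0,0,0,0,255]]]'
python3 -m inch '[[[-3,-3.1,0,0,0,0,255],[-3,-3.1,0,0,0,0,255],[-3,-3.1,0,0,0,0,255],[-3,-3.1,0,0,0,0,255],[-3,-3.1,0,0,0,0,255]]]'
python3 -m inch '[[[-3,-3.1,0,0,0,0,255],[-0.5,-0.1,0,0,0,0,255],[0,0,0,0,0,0,255],[0,0,0,0,0,0,255]]]'
```

```text
clock: 0.6
tcp_pos: [0.2292, 0.4832, 0.2921]
ee_rot: [-0.0, 0.028, 1.0, -0.0]
wrist_force: [0.1, -0.0, -0.1]
grip_width: 0.0124
grasp_force: 0.0
clock: 1.1
tcp_pos: [0.3701, 0.3193, 0.2921]
ee_rot: [-0.0, 0.029, 1.0, -0.0]
wrist_force: [0.6, 0.8, 0.2]
grip_width: 0.0002
grasp_force: 0.0
clock: 1.6
tcp_pos: [0.511, 0.1559, 0.292]
ee_rot: [-0.0, 0.029, 1.0, -0.0]
wrist_force: [0.3, 1.7, 0.2]
grip_width: 0.0003
grasp_force: 0.0
clock: 2.0
tcp_pos: [0.5424, 0.1241, 0.2918]
ee_rot: [-0.001, 0.029, 1.0, 0.0]
wrist_force: [-1.0, -0.1, 0.6]
grip_width: 0.0
grasp_force: 0.0
```

```bash
python3 -m inch '[[[-3.1,-3.2,0,0,0,0,255],[-3.1,-3.2,1,0,0,0,255],[0,0,2,0,0,0,255],[0,0,1,0,0,0,255],[0,0,0,0,0,0,255]]]'
python3 - <<'E'
from h import *
a=viewer.snapshot("top")[90:220,135:395]; b=viewer.snapshot("side")[110:240,255:415]
a=cv2.resize(a,None,fx=3,fy=3,interpolation=2);b=cv2.resize(b,None,fx=3,fy=3,interpolation=2)[:, :]
im=np.zeros((390,1260,3),np.uint8);im[:,:780]=a;im[:,780:]=b
cv2.imwrite("pics/c1.png",cv2.resize(im,None,fx=.634,fy=.634,interpolation=3))
E
```

```text
clock: 2.5
tcp_pos: [0.5991, 0.0575, 0.2505]
ee_rot: [-0.002, 0.028, 1.0, 0.0]
wrist_force: [0.5, -0.5, 0.3]
grip_width: -0.0001
grasp_force: 0.0
```

View pics/c1.png

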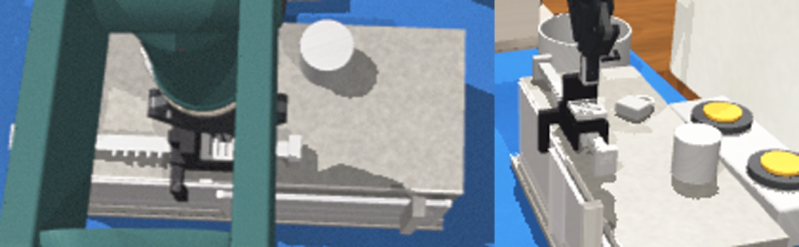

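The side half of the picture shows the closed fingertips (588,85) right above the tab (588,107). I'll lower them gently.

```bash
python3 -m inch '[[[0,0,1,0,0,0,255],[0,0,1,0,0,0,255],[0,0,0.8,0,0,0,255],[0,0,0,0,0,0,255]]]'
python3 -m inch '[[[0,0,0.3,0,0,0,255],[0,0,0.2,0,0,0,255],[0,0,0.2,0,0,0,255],[0,0,0,0,0,0,255]]]'
```

```text
clock: 3.0
tcp_pos: [0.6004, 0.0562, 0.2226]
ee_rot: [-0.002, 0.029, 1.0, -0.0]
wrist_force: [-0.3, -0.0, -0.8]
grip_width: -0.0001
grasp_force: 0.0
clock: 3.4
tcp_pos: [0.6016, 0.056, 0.2172]
ee_rot: [-0.0, 0.029, 1.0, -0.0]
wrist_force: [-0.2, 0.8, 0.4]
grip_width: 0.0
grasp_force: 0.0
```

```bash
python3 -m inch '[[[0,0,0.2,0,0,0,255],[0,0,0.1,0,0,0,255],[0,0,0,0,0,0,255]]]'
python3 -m inch '[[[0,0,0.2,0,0,0,255],[0,0,0,0,0,0,255]]]'
python3 -m inch '[[[0,0,0.1,0,0,0,255],[0,0,0,0,0,0,255]]]'
```

```text
clock: 3.7
tcp_pos: [0.6019, 0.0561, 0.2145]
ee_rot: [0.0, 0.029, 1.0, -0.0]
wrist_force: [0.9, 0.3, 1.8]
grip_width: -0.0003
grasp_force: 1.0
clock: 3.9
tcp_pos: [0.6019, 0.056, 0.2124]
ee_rot: [0.0, 0.029, 1.0, -0.0]
wrist_force: [0.5, 0.0, 3.8]
grip_width: 0.0001
grasp_force: 1.5
clock: 4.1
tcp_pos: [0.6019, 0.056, 0.2115]
ee_rot: [0.0, 0.029, 1.0, -0.0]
wrist_force: [0.6, -1.0, 3.1]
grip_width: -0.0001
grasp_force: 1.7
```

```bash
python3 -m inch '[[[0,0,0.2,0,0,0,255],[0,0,0,0,0,0,255]]]'
python3 -m inch '[[[0,0,0.1,0,0,0,255],[0,0,0,0,0,0,255]]]'
python3 -m inch '[[[0,0,0.1,0,0,0,255],[0,0,0,0,0,0,255]]]'
```

```text
clock: 4.3
tcp_pos: [0.6019, 0.056, 0.2093]
ee_rot: [0.0, 0.029, 1.0, -0.0]
wrist_force: [0.3, -0.6, 4.0]
grip_width: -0.0002
grasp_force: 2.3
clock: 4.5
tcp_pos: [0.6019, 0.056, 0.209]
ee_rot: [0.0, 0.029, 1.0, -0.0]
wrist_force: [-0.4, -1.3, 7.1]
grip_width: 0.0001
grasp_force: 3.6
clock: 4.7
tcp_pos: [0.602, 0.056, 0.2088]
ee_rot: [0.001, 0.029, 1.0, -0.0]
wrist_force: [-2.7, -1.0, 12.6]
grip_width: 0.0
grasp_force: 6.3
```

```bash
python3 -m inch '[[[0,0.3,-0.05,0,0,0,255],[0,0.6,0,0,0,0,255],[0,0.6,0,0,0,0,255],[0,0.6,0,0,0,0,255],[0,0.6,0,0,0,0,255]]]'
python3 -m inch '[[[0,0.8,0,0,0,0,255],[0,0.8,0,0,0,0,255],[0,0.8,0,0,0,0,255],[0,0.8,0,0,0,0,255],[0,0.8,0,0,0,0,255]]]'
```

```text
clock: 5.2
tcp_pos: [0.6035, 0.0827, 0.2089]
ee_rot: [0.001, 0.029, 1.0, -0.001]
wrist_force: [-1.0, -2.6, 10.9]
grip_width: -0.0001
grasp_force: 5.1
clock: 5.7
tcp_pos: [0.6059, 0.1227, 0.2089]
ee_rot: [0.001, 0.029, 1.0, -0.0]
wrist_force: [-0.9, -2.3, 8.7]
grip_width: -0.0002
grasp_force: 5.0
```

```bash
python3 -m inch '[[[0,1.2,0,0,0,0,255],[0,1.2,0,0,0,0,255],[0,1.2,0,0,0,0,255],[0,1.2,0,0,0,0,255],[0,1.2,0,0,0,0,255]]]'
python3 -m inch '[[[0,1.2,0,0,0,0,255],[0,1.2,0,0,0,0,255],[0,0.8,0,0,0,0,255],[0,0.5,0,0,0,0,255],[0,0.5,0,0,0,0,255]]]'
python3 -m inch '[[[0,0.5,0,0,0,0,255],[0,0.3,0,0,0,0,255],[0,0,0,0,0,0,255]]]'
```

```text
clock: 6.2
tcp_pos: [0.6094, 0.1827, 0.2089]
ee_rot: [0.001, 0.029, 1.0, -0.001]
wrist_force: [-1.8, -3.2, 9.4]
grip_width: -0.0001
grasp_force: 4.9
clock: 6.7
tcp_pos: [0.6119, 0.2233, 0.2089]
ee_rot: [0.001, 0.029, 1.0, -0.002]
wrist_force: [-0.4, -7.1, 12.0]
grip_width: 0.0001
grasp_force: 5.2
clock: 7.0
tcp_pos: [0.6122, 0.2282, 0.209]
ee_rot: [0.0, 0.029, 1.0, -0.004]
wrist_force: [-1.5, -16.6, 13.0]
grip_width: -0.0
grasp_force: 13.4
```

Run:
```python
from h import *
a=viewer.snapshot("top")[90:220,115:315]; b=viewer.snapshot("side")[110:240,225:385]
im=np.hstack([a,b]);cv2.imwrite("pics/c2.png",cv2.resize(im,(792,286),interpolation=2))
```

```text
(no output)
```

View pics/c2.png

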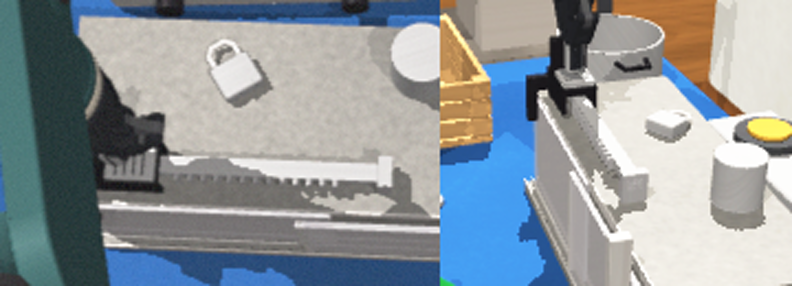

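The tab's -y edge is now at crop (158,165), and the stop seems to be near the bar's left end. I'll work out its travel.

Run:
```python
from h import *
a=onz("top",T(388,222),.205); b=onz("top",(115+158/2.2,90+155/2.2),.198); print(a,b,np.linalg.norm((b-a)[:2]))
a=onz("top",T(390,258),.185); b=onz("top",(115+162/2.2,90+185/2.2),.185); print(a,b,np.linalg.norm((b-a)[:2]))
```

```text
[0.59930619 0.03895469 0.205     ] [0.61026292 0.1905359  0.198     ] 0.1519766856834795
[0.5802248  0.03891081 0.185     ] [0.58595278 0.18925052 0.185     ] 0.15044879492693328
```

Run:
```python
from h import *
print(ctrl.get_obs()["wrist_force"],ctrl.get_obs()["tcp_pos"])
b=viewer.snapshot("side")[100:190,240:340]
cv2.imwrite("pics/c3.png",cv2.resize(b,None,fx=6,fy=6,interpolation=2))
```

```text
[ -1.60501405 -15.82959413  12.73469221] [0.61224197 0.22817339 0.20895641]
```

View pics/c3.png

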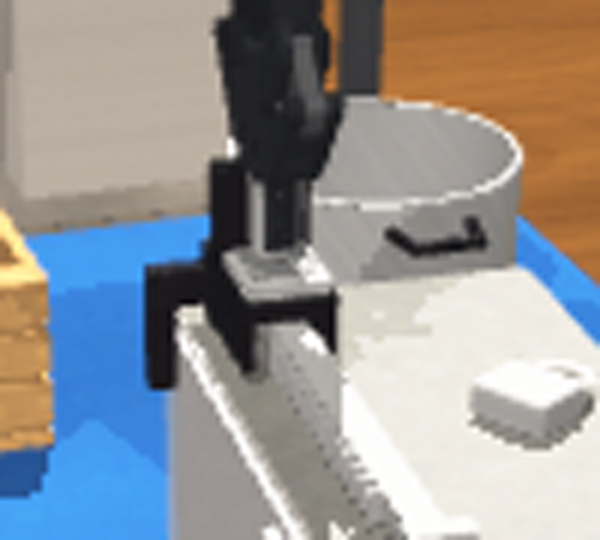

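Run:
```python
from h import *
C=lambda x,y:(240+(x+.5)/6-.5,100+(y+.5)/6-.5)
# tab -y edge midpoint before (side crop S) and now
print("before",onz("side",S(167,136),.205))
print("now",onz("side",C(288,290),.198))
# tongue / shoulder top, initial & now
print("shoulder top -y edge mid before",onz("side",S(150,62),.235),"now",onz("side",C(225,160),.235))
print("tongue bottom right corner",onz("side",S(94,192),.15),onz("side",C(173,385),.15))
```

```text
before [0.59681683 0.03743632 0.205     ]
now [0.60665143 0.19025827 0.198     ]
shoulder top -y edge mid before [0.60625063 0.09880461 0.235     ] now [0.59927356 0.2576268  0.235     ]
tongue bottom right corner [0.55321063 0.06914576 0.15      ] [0.55852167 0.2088476  0.15      ]
```

The numbers fit the stop being at its far end. In the first top view the door edge was about 33 mm from the tongue, so the stop started near 0.03, and it has moved about 0.155–0.16 since. I'll compute both ends to check.

```bash
python3 - <<'E'
from h import *
d=np.array([.058,.998]);c=np.array([.6583,.0463])
L=lambda p:d@(p[:2]-c)
print("door +y edge",L(onz("top",T(345,305),.15)),"tongue -y face",L(onz("top",T(296,300),.14)))
print("stop +y end initially",L(onz("top",T(268,235),.19)),"post inner",L(onz("top",T(40,215),.18)))
E
python3 -m inch '[[[0,-0.3,0,0,0,0,255],[0,-0.05,0,0,0,0,255],[0,0,-0.5,0,0,0,255],[0,0,-1,0,0,0,255],[0,0,-2,0,0,0,255]]]'
```

```text
door +y edge 0.019298353921007243 tongue -y face 0.054126049337715455
stop +y end initially 0.06849213134486011 post inner 0.22331942752356235
clock: 7.65
tcp_pos: [0.6095, 0.2289, 0.2409]
ee_rot: [-0.003, 0.029, 1.0, -0.001]
wrist_force: [-0.2, -0.2, 0.6]
grip_width: -0.0002
grasp_force: 0.0
```

Both measures agree: the gap to the end post was 0.155 m, which matches the travel, so the stop is at its far end. Next is the pull.

```bash
python3 -m inch '[[[0,-1,-3,0,0,0,255],[0.6,-3.9,-1,0,0,0,255],[0.6,-3.9,0,0,0,0,255],[0.6,-3.9,0,0,0,0,255],[0.6,-3.9,0,0,0,0,255]]]'
python3 -m inch '[[[0.6,-3.9,0,0,0,0,255],[0.6,-3.9,0,0,0,0,255],[0.6,-3.9,0,0,0,0,255],[0.6,-3.9,0,0,0,0,255],[0.6,-3.9,0,0,0,0,255]]]'
python3 -m inch '[[[0.3,-3.9,0,0,0,0,255],[0,0,0,0,0,0,255],[0,0,0,0,0,0,255]]]'
```

```text
clock: 8.15
tcp_pos: [0.577, 0.0645, 0.2828]
ee_rot: [-0.001, 0.028, 1.0, 0.0]
wrist_force: [1.0, 0.1, 0.3]
grip_width: 0.0002
grasp_force: 0.0
clock: 8.65
tcp_pos: [0.536, -0.1285, 0.2828]
ee_rot: [-0.0, 0.029, 1.0, 0.001]
wrist_force: [-0.2, 0.3, 0.2]
grip_width: -0.0
grasp_force: 0.0
clock: 8.95
tcp_pos: [0.5313, -0.1667, 0.2826]
ee_rot: [-0.0, 0.03, 1.0, 0.001]
wrist_force: [-0.3, 0.7, 0.2]
grip_width: 0.0005
grasp_force: 0.0
```

```bash
python3 -m inch '[[[0.2,0,3,0,0,0,255],[0,0,3,0,0,0,255],[0,0,2.5,0,0,0,255],[0,0,1.6,0,0,0,255],[0,0,0,0,0,0,255]]]'
python3 -m inch '[[[0,0.5,0,0,0,0,255],[0,0.5,0,0,0,0,255],[0,0.5,0,0,0,0,255],[0,0.5,0,0,0,0,255],[0,0.5,0,0,0,0,255]]]'
```

```text
clock: 9.45
tcp_pos: [0.5279, -0.1639, 0.1794]
ee_rot: [-0.003, 0.028, 1.0, 0.002]
wrist_force: [-0.3, -0.4, 0.3]
grip_width: 0.0002
grasp_force: 0.0
clock: 9.95
tcp_pos: [0.5318, -0.1416, 0.1827]
ee_rot: [0.001, 0.029, 1.0, -0.001]
wrist_force: [-0.0, -1.9, 0.7]
grip_width: -0.0003
grasp_force: 0.9
```

Run:
```python
from h import *
a=viewer.snapshot("top")[90:220,235:435]; b=viewer.snapshot("side")[140:270,245:405]
im=np.hstack([a,b]);cv2.imwrite("pics/c4.png",cv2.resize(im,(792,286),interpolation=2))
```

```text
(no output)
```

View pics/c4.png

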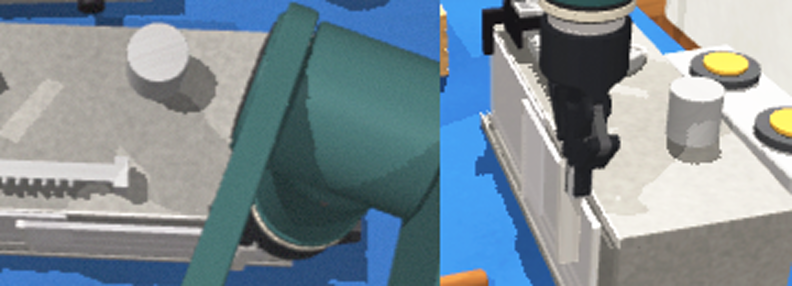

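The side half shows the fingertips (580,180) against the -y side of the pull, and the contact force is about 1.9 N. I'll push along +y.

```bash
python3 -m inch '[[[0,0.8,0,0,0,0,255],[0,1,0,0,0,0,255],[0,1.2,0,0,0,0,255],[0,1.2,0,0,0,0,255],[0,1.2,0,0,0,0,255]]]'
python3 -m inch '[[[0,1.2,0,0,0,0,255],[0,1.2,0,0,0,0,255],[0,1.2,0,0,0,0,255],[0,1.2,0,0,0,0,255],[0,1.2,0,0,0,0,255]]]'
python3 -m inch '[[[0,1.2,0,0,0,0,255],[0,1.2,0,0,0,0,255],[0,1,0,0,0,0,255],[0,0.8,0,0,0,0,255],[0,0.5,0,0,0,0,255]]]'
```

```text
clock: 10.55
tcp_pos: [0.5343, -0.0866, 0.1819]
ee_rot: [0.0, 0.029, 1.0, -0.0]
wrist_force: [0.6, -2.2, 1.7]
grip_width: -0.0001
grasp_force: 1.1
clock: 11.05
tcp_pos: [0.5378, -0.0268, 0.1818]
ee_rot: [0.0, 0.029, 1.0, -0.0]
wrist_force: [1.8, -2.5, 1.5]
grip_width: 0.0002
grasp_force: 1.1
clock: 11.55
tcp_pos: [0.5402, 0.0199, 0.1817]
ee_rot: [-0.0, 0.029, 1.0, 0.0]
wrist_force: [1.0, -1.8, 1.0]
grip_width: 0.0002
grasp_force: 0.9
```

```bash
python3 -m inch '[[[0,0.5,0,0,0,0,255],[0,0.5,0,0,0,0,255],[0,0.4,0,0,0,0,255],[0,0.3,0,0,0,0,255],[0,0,0,0,0,0,255]]]'
```

```text
clock: 12.05
tcp_pos: [0.5408, 0.0287, 0.182]
ee_rot: [-0.001, 0.028, 1.0, -0.007]
wrist_force: [-3.0, -29.9, 2.8]
grip_width: 0.0001
grasp_force: 15.4
```

Firm stop reached. I'll unload, back off, lift clear and check.

```bash
python3 -m inch '[[[0,-1,0,0,0,0,255],[0,-1.5,0,0,0,0,255],[0,0,-3,0,0,0,255],[0,0,-5,0,0,0,255],[0,-4,-4,0,0,0,255]]]'
python3 -m inch '[[[1,-4,0,0,0,0,255],[1,-4,0,0,0,0,255],[1,-4,0,0,0,0,255],[1,-4,0,0,0,0,255],[1,-4,0,0,0,0,255]]]'
python3 -m inch '[[[1,-4,0,0,0,0,255],[1,-4,0,0,0,0,255],[0,0,0,0,0,0,255]]]'
python3 - <<'E'
from h import *
a=viewer.snapshot("top")[90:220,135:395]; b=viewer.snapshot("side")
cv2.imwrite("pics/s5.png",b);cv2.imwrite("pics/t5.png",cv2.resize(a,None,fx=3,fy=3,interpolation=2))
E
```

```text
clock: 12.55
tcp_pos: [0.5381, -0.0219, 0.2993]
ee_rot: [0.0, 0.027, 1.0, 0.001]
wrist_force: [1.4, -0.2, -0.1]
grip_width: 0.0001
grasp_force: 0.0
clock: 13.05
tcp_pos: [0.4754, -0.2222, 0.2971]
ee_rot: [0.0, 0.029, 1.0, 0.001]
wrist_force: [0.6, -0.8, -0.1]
grip_width: -0.0001
grasp_force: 0.0
clock: 13.35
tcp_pos: [0.4503, -0.3041, 0.297]
ee_rot: [-0.0, 0.031, 1.0, -0.001]
wrist_force: [0.0, 0.5, -0.4]
grip_width: -0.0002
grasp_force: 0.0
```

View pics/t5.png

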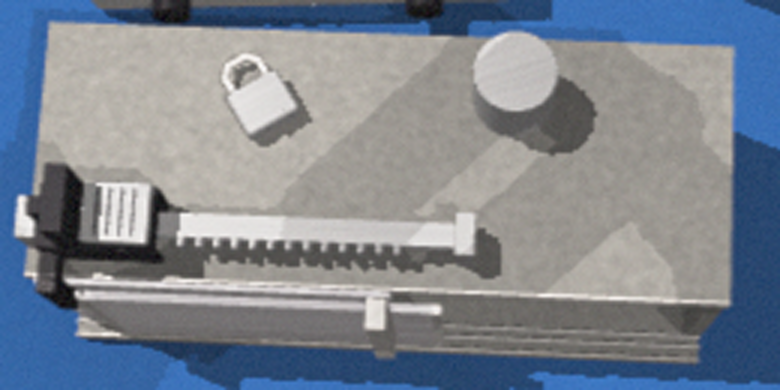

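The stop sits against the far post (x≈30–80), the padlock and tin haven't moved, and the pull is now at (376,311). I'll compute the travels.

Run:
```python
from h import *
n=lambda a,b,z,w=.0:round(float(np.linalg.norm(onz("top",T(*a),z)-onz("top",T(*b),z))),4)
print("pull",n((660,325),(376,311),.195),"rail end",n((712,321),(441,310),.15),"rail left",n((345,306),(78,293),.15))
print("tab",n((360,222),(124,213),.205), "tongue",n((296,300),(72,290),.14))
```

```text
pull 0.1824 rail end 0.1824 rail left 0.1827
tab 0.1533 tongue 0.1551
```

```bash
python3 -c "
from rig import ctrl
print(ctrl.hand_in())"
```

```text
the job is handed in; nothing more can be done
None
```

I pushed the stop to the far end of its bar with the tab held down, then pushed the door until it stopped firmly (about 30 N), and handed in at about 13.5 s. In the images the stop moved about 0.154 m up against the end post, and the door about 0.1825 m, not the full 0.190. The door halted about 4 mm before the tongue, so I take that as its own end stop and assume it began slightly ajar, which I didn't confirm.

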